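Uncap the slit lamp and fit its focusing rod

ROBOT

A 6-joint arm with a two-finger parallel gripper is mounted at the origin on the work surface. World frame = base frame: x ahead of the robot, y to its left, z up, the work surface at z = 0. Lengths are in mm, angles in rad, forces in N, time in s.
With the tool pointing down it reaches from about 375 to 825 mm from the base axis. Payload 5.5 kg.
Tool frame: the origin (TCP) lies at the very end of the fingers, on their centre line; the grasp point (between the pads) lies 19 mm behind it; z points along the fingers, y is the direction in which the jaws open and shut (so a half turn about z gives the same grasp; the last joint's range is limited). The gripper opens to 85 mm and grips with 20 to 120 N. Pads are 22 mm wide; open, the fingers measure 114 mm over their backs; the gripper's body (76 mm by 85 mm) begins 54 mm behind the grasp point. The pads swing forward as they close: fully open they stand 13 mm farther back than shut.
Start: joints at [1.169, 0.314, -0.047, 1.21, 0, 1.571], TCP at [234.642, 552.212, 231.299] pointing down, gripper open.
Joint ranges: [-2.67, 2.67], [-0.69, 1.73], [-1.03, 1.25], [-2.08, 2.16], [-1.42, 1.45], [-3.14, 3.14]. Speed limits (rad/s): [2.39, 2.39, 3.01, 3.14, 3.14, 3.14].

INTERFACE

Orientations are given as a 3x3 rotation matrix whose columns are the frame's x, y, z axes.
In Python, from workcell import r gives the robot as it stands. The module is installed in compiled form; this text tells all that it offers. Calls block until the motion is done:
- r.reach(position, orientation): joint-space move of the TCP to a pose.
- r.move_linear(position, rotation=None, vel=150): straight line of the TCP; rotation=None keeps the orientation; vel is the mean speed in mm/s.
- r.goto_joints(angles): joint-space move.
- r.set_gripper(opening, grip_force=None): finger opening in mm; grip_force is the grip in N (None keeps the last); returns when the fingers have stopped.
- r.wait(seconds).
- r.ik(position, orientation): joint angles nearest the present ones, or None.
- r.get_image(name): name is "side" or "top" or "wrist"; returns a dict with "img" (400x640x3 uint8, red, green, blue), "intrinsics" (3x3 intrinsics, pixels), "R" (3x3) and "t" (3): a world point X has camera coordinates R X + t. Camera axes: x right, y down, z forward; pixel columns grow to the right and rows downward; lengths in mm; the calibration is good to about 2 mm. A picture is of the moment at which its call begins. There is no depth.
A pose or a line that the arm cannot do raises r.IKError and nothing moves.
- r.sign_off(): hands the job in, once; it reports no verdict.
Readings, each from a call of its own:
- r.current_time_s(): time.
- r.current_joint_pos(): joint angles.
- r.current_joint_vel(): joint speeds.
- r.current_effort(): joint torques, N m.
- r.current_eef_pos(): TCP position.
- r.current_tcp_rot(): TCP orientation.
- r.current_ft_force(): force on the tool from outside, world axes, zero at the start.
- r.current_ft_torque(): the same for the moment, N m.
- r.current_finger_gap(): finger opening in mm.
Only numpy, scipy, OpenCV 4.12 (cv2) and the standard library are available. Lean on these libraries where they do the work, as an engineer would, in place of code of your own. Each camera call takes 0.05 s, during which the arm holds its last target.

TASK

Get the slit lamp ready for its focus check. First draw the red dust cap off the slanting viewing tube without forcing it and set it down gently, mouth down, flat in the steel tray; then swing the blue lamp arm inwards fully home so its hole lies over the hole in the base, and put the brass-handled test rod down through both holes until its collar sits on the arm. Let go of everything and leave the other things where they are.

Things in the scene. Friction and masses are not known exactly. Their poses are not given: they have to be found in the camera images.
- slit_lamp: Slit lamp, fixed: grey base 200 (x) x 280 (y) x 12 mm, origin under its centre, z up. On its +y half a bare steel viewing tube 32 mm across leans 35 degrees from vertical towards the unit's own +y (sideways, to the robot's left): outward direction (0, 0.574, 0.819) in this frame. Tube free for 54 mm below its end, then a black collar 46 mm across and a grey head. On its -y half: lamp arm, socket.
- tube_end (a point): Centre of the outer end face of the viewing tube, 200 mm above the table; slit_lamp frame (0, 115, 200) mm.
- cap: Red plastic dust cap: loose cup 42 mm outside diameter, 30 mm high, wall 3 mm, closed end 6 mm thick, 24 mm deep inside. Origin at the centre of the open mouth; z axis points out through the closed end. Starts fully over the tube's end with 2 mm play all round, held by its weight only; it must travel 24 mm along the tube to be clear. About 30 g.
- tray: Shallow stainless tray, fixed, 200 (x) x 130 (y) x 12 mm high, wall and floor 3 mm; origin at the centre of its underside. A brass trial lens lies at its +x end, centred about 60 to 70 mm from the middle; the middle and -x end are empty. It may be left or right of the slit lamp.
- lamp_arm (a joint): Swing of the blue lamp arm about a vertical axis, rad. 0 = home against a firm stop, the two holes in line; it starts at 0.5 to 0.9, swung outwards (away from the viewing tube, to the unit's -y). Stiff enough to stay where left: about 1.5 N at the handle moves it.
- swing_pivot (a point): Point on the arm's swing axis at the arm's top face, 56 mm above the table; slit_lamp frame (60, -80, 56) mm. A white lamp tower 40 to 48 mm across, reaching 188 mm above the table, stands on this axis and turns with it.
- swing_handle (a point): Top centre of the black upright handle on the arm, 14 mm diameter, standing 45 mm above the arm's top face, 75 mm from the swing axis; 101 mm above the table.
- swing_hole (a point): Centre of the upper mouth of the arm's vertical through hole, 14 mm across, in a 40 x 40 x 14 mm lug; 130 mm from the swing axis, beyond the handle; 56 mm above the table. At joint value 0 the arm points to the unit's -x.
- base_hole (a point): Centre of the mouth of the 14 mm hole in the aluminium socket block (44 x 44 mm, 28 mm deep hole) on the base; 40 mm above the table, 2 mm under the arm; slit_lamp frame (-70, -80, 40) mm. A black joystick, 36 mm across at its foot and reaching 84 mm above the table, stands on the base at (-70, 12) mm.
- stand: White accessory stand, fixed, 50 (x) x 150 (y) x 50 mm high, with two upright 14 mm holes at y = +45 and -45 mm; origin at the centre of its underside. It may be left or right of the slit lamp. The test rod starts in the +45 hole, the blue probe in the -45 hole.
- test_rod: Focusing rod, upright: steel shaft 10 mm across, 38 mm long, tapered foot; then a collar 24 mm across, 6 mm thick; then a brass-coloured round grip 14 mm across, from z = 44 to 104 mm. Origin at the foot's centre, z up the rod. Starts in the stand, foot 12 mm above the table, collar on the stand's top, 2 mm play. Seated in the slit lamp its foot is 18 mm above the table. About 90 g.
- probe: Bystander: same shape as the test rod but with a blue grip, in the stand's other hole. Leave it.
- trial_lens: Bystander: brass ring 38 mm across, 5 mm high, in the tray.
- drops: Bystander: small white dropper bottle with green cap, 26 mm across, 65 mm high, in front of the slit lamp.
- penlight: Bystander: dark penlight 12 mm thick, about 130 mm long, lying in front of the slit lamp.
- jar: Bystander: steel jar 90 mm across, 85 mm high, behind on the left.
- carton: Bystander: teal carton 90 x 100 x 90 mm high, behind on the right.
- lens_case: Bystander: blue lens case 45 x 75 x 18 mm high, in front of the slit lamp.
Not all that is in view belongs to the job. There is more than one size of the cap; the one meant has the size given above.

How it is judged (in metres and radians):
On the way, in this order (a step that is already met when the one before it is completed fails the run):
1. the cap is off the viewing tube (distance between cap and tube_end above 0.06 m), for 0.1 s.
2. the cap stands mouth down in the tray, released (x of cap in the frame of tray between -0.078 and 0.078 m and y of cap in the frame of tray between -0.043 and 0.043 m and z of cap in the frame of tray below 0.007 m and angle between cap's own z axis and vertical below 0.12 rad and contact force between cap and the fingers below 0.1 N), for 0.2 s.
3. the lamp arm is swung home (value of joint lamp_arm below 0.025 rad), for 0.2 s.
4. the test rod is through both holes (value of joint lamp_arm below 0.025 rad and horizontal distance between test_rod and base_hole below 0.006 m and z of test_rod in the frame of base_hole below -0.019 m and angle between test_rod's own z axis and vertical below 0.1 rad), for 0.2 s.
At the end, for the whole second after the job is handed in: Cap mouth down on the tray floor (within 0.12 rad of upright, 4 mm of the floor); lamp arm within 0.025 rad of home; test rod in both holes, foot 19 mm or more below the base hole's mouth, within 6 mm of its centre, 0.1 rad of upright; both released and at rest (all of step 2 and all of step 4 and contact force between test_rod and the fingers below 0.1 N and linear speed of each of cap, test_rod below 0.02 m/s); the robot touches nothing.
It fails at once if the cap is forced against the slit lamp (over 25 N) (contact force between cap and slit_lamp above 25 N).
It fails at once if the cap is dropped (falls free faster than 0.6 m/s, about 2 cm) (contact force between cap and the fingers below 0.1 N and linear speed of cap above 0.6 m/s).
It fails at once if a bystander is moved more than 40 mm (distance of any of probe, trial_lens, drops, penlight, jar, carton, lens_case from where it was at the start of the episode above 0.04 m).
It also fails if it takes over 72 s, if anything falls off the work surface, if the arm or the gripper's body presses on something with over 40 N, if the wrist force passes 120 N, or if a joint passes its speed limit or range.

## Working session

There is one attempt and no reset: what is moved stays moved. The work goes in short steps, each a Python script; the robot and the scene stay as the last script left them, time stands still between calls to the robot, and variables do not carry over. Pictures are saved under pics/ and viewed, and the job is handed in when it is done.

```bash
ls; mkdir -p pics; python3 - <<'E'
from workcell import r
import cv2,numpy as np
for n in ("side","top","wrist"):
    d=r.get_image(n)
    cv2.imwrite(f"pics/{n}0.png",d["img"][:,:,::-1])
    np.savez(f"{n}0.npz",**d)
    print(n,d["intrinsics"].round(1).tolist(),d["R"].round(3).tolist(),d["t"].round(1).tolist())
print(r.current_time_s(),r.current_finger_gap(),r.current_tcp_rot().round(3) if hasattr(r.current_tcp_rot(),'round') else r.current_tcp_rot())
E
```

```text
pics
side [[422.2, 0.0, 316.1], [0.0, 422.2, 197.4], [0.0, 0.0, 1.0]] [[-0.994, -0.109, -0.008], [-0.074, 0.722, -0.688], [0.081, -0.683, -0.726]] [531.7, 133.5, 1194.3]
top [[374.2, 0.0, 316.0], [0.0, 374.2, 203.4], [0.0, 0.0, 1.0]] [[0.01, -1.0, 0.01], [-0.996, -0.011, -0.092], [0.092, -0.009, -0.996]] [-4.7, 548.8, 1048.0]
wrist [[319.2, 0.0, 314.8], [0.0, 319.2, 199.7], [0.0, 0.0, 1.0]] [[0.391, 0.92, 0.001], [0.878, -0.373, 0.3], [0.276, -0.117, -0.954]] [-598.9, -38.4, 377.5]
0.15 85.3539935950444 [[-0.92   0.391 -0.001]
 [ 0.391  0.92  -0.001]
 [ 0.    -0.001 -1.   ]]
```

View pics/side0.png

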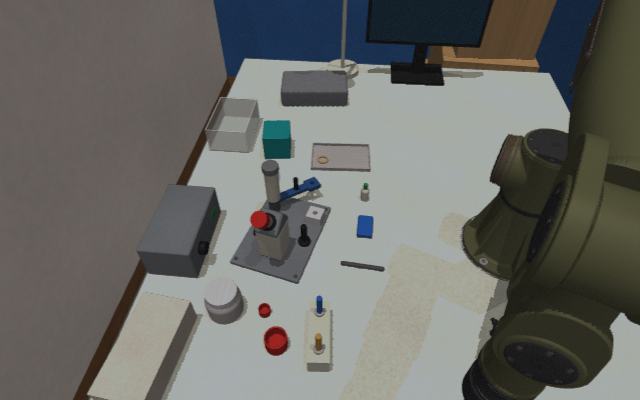

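View pics/top0.png

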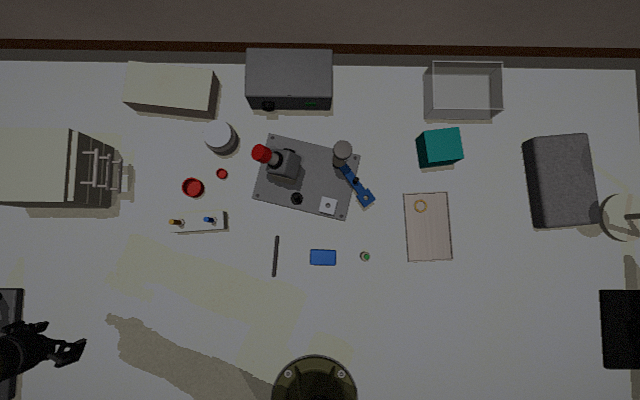

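View pics/wrist0.png

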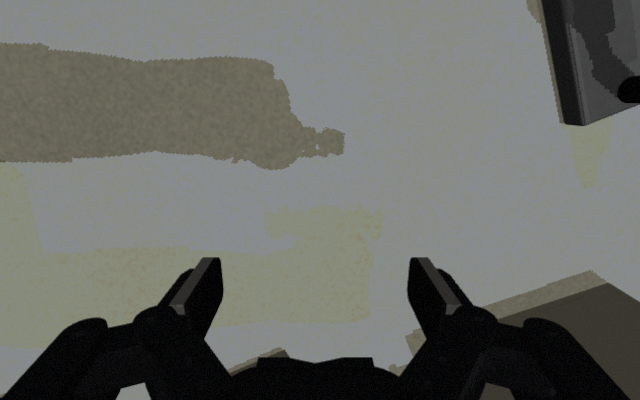

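```bash
cat > h.py <<'E'
import numpy as np,cv2
def load(n):
    d=np.load(n+".npz"); return {k:d[k] for k in d.files}
def ray(d,u,v):
    K,R,t=d["intrinsics"],d["R"],d["t"]
    C=-R.T@t; w=R.T@np.linalg.solve(K,np.array([u,v,1.])); return C,w/np.linalg.norm(w)
def onz(d,u,v,z):
    C,w=ray(d,u,v); return C+w*(z-C[2])/w[2]
def tri(l):
    A=np.zeros((3,3));b=np.zeros(3);rs=[ray(*a) for a in l]
    for C,w in rs:
        P=np.eye(3)-np.outer(w,w);A+=P;b+=P@C
    X=np.linalg.solve(A,b); return X,[np.linalg.norm((np.eye(3)-np.outer(w,w))@(X-C)) for C,w in rs]
def proj(d,X):
    c=d["R"]@np.asarray(X,float)+d["t"]; p=d["intrinsics"]@c; return p[:2]/p[2]
def crop(d,x0,y0,x1,y1,s,fn):
    cv2.imwrite(fn,cv2.resize(d["img"][y0:y1,x0:x1,::-1],None,fx=s,fy=s,interpolation=cv2.INTER_CUBIC))
E
python3 - <<'E'
from h import *
t=load("top0");s=load("side0")
crop(t,160,120,380,240,3.6,"pics/t1.png"); crop(s,220,150,400,300,4,"pics/s1.png");crop(s,190,280,350,380,5,"pics/s2.png")
crop(t,380,120,480,280,3.6,"pics/t2.png")
E
```

```text
(no output)
```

View pics/t1.png

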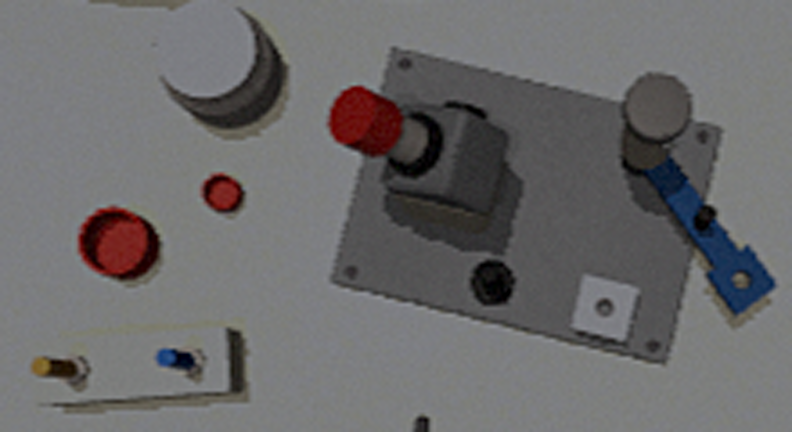

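View pics/s1.png

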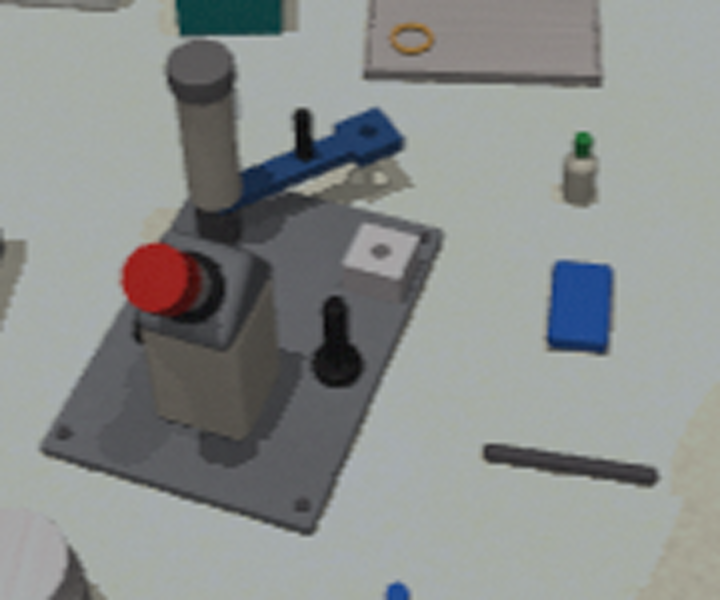

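View pics/s2.png

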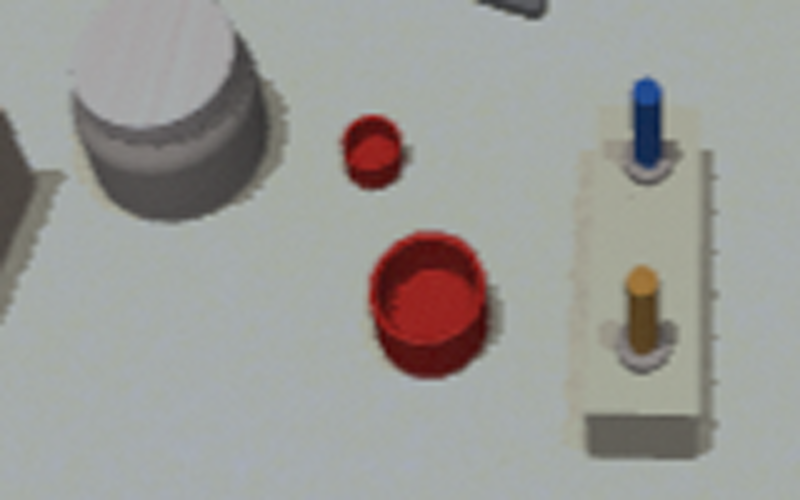

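View pics/t2.png

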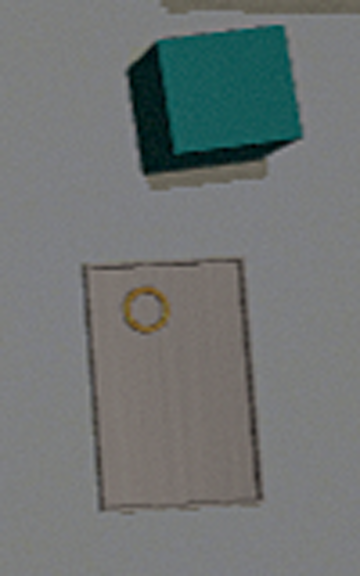

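```bash
cat > m.py <<'E'
from h import *
t=load("top0");s=load("side0")
def px(p,s,o): return ((p[0]+.5)/s-.5+o[0],(p[1]+.5)/s-.5+o[1])
T1=lambda *p:(t,)+px(p,3.6,(160,120)); T2=lambda *p:(t,)+px(p,3.6,(380,120))
S1=lambda *p:(s,)+px(p,4,(220,150)); S2=lambda *p:(s,)+px(p,5,(190,280))
E
python3 - <<'E'
from m import *
np.set_printoptions(precision=1,suppress=True)
c=[onz(*T1(*p),12)[:2] for p in [(391,47),(722,127),(664,363),(332,283)]]
print("base top",c,[np.linalg.norm(c[i]-c[i-1]) for i in range(4)],np.mean(c,0))
print("base side",[onz(*S1(*p),12)[:2] for p in [(42,450),(312,532),(442,232)]])
c=[onz(*T2(*p),12)[:2] for p in [(82,264),(243,258),(262,498),(100,510)]]
print("tray",c,[np.linalg.norm(c[i]-c[i-1]) for i in range(4)],np.mean(c,0))
print("base hole T",onz(*T1(604,307),40),"S",onz(*S1(381,251),40))
print("arm hole T",onz(*T1(740,281),56),"S",onz(*S1(369,131),56))
print("handle top T",onz(*T1(704,214),101),"S",onz(*S1(303,114),101))
print("rod top T",onz(*T1(38,366),116),"S",onz(*S2(642,279),116),tri([T1(38,366),S2(642,279)]))
print("rod collar T",onz(*T1(77,369),56),"S",onz(*S2(642,350),56))
print("probe top",onz(*T1(165,356),116),onz(*S2(647,92),116))
# red blobs
for d,n in((t,"t"),(s,"s")):
    im=d["img"].astype(int); m=((im[...,0]>70)&(im[...,0]>2.2*im[...,1])&(im[...,0]>2.2*im[...,2])).astype(np.uint8)
    k,l,st,ce=cv2.connectedComponentsWithStats(m)
    for i in range(1,k):
        if st[i,4]>15: print(n,st[i],ce[i])
E
```

```text
base top [array([757.7, 143.9]), array([ 694.5, -127.7]), array([501.1, -80.9]), array([562.8, 187.1])] [np.float64(199.69882932108305), np.float64(278.81049054296295), np.float64(198.92583774890858), np.float64(274.98686816930103)] [629.   30.6]
base side [array([753.6, 146.5]), array([562.3, 191.3]), array([500.8, -79.6])]
tray [array([ 583.2, -250.9]), array([ 589.5, -382. ]), array([ 396.6, -392.9]), array([ 385.9, -263.1])] [np.float64(197.65310912575646), np.float64(131.21093280249292), np.float64(193.26007158773083), np.float64(130.26963802010567)] [ 488.8 -322.2]
base hole T [543.3 -31.2  40. ] S [541.6 -31.3  40. ]
arm hole T [ 563.3 -135.9   56. ] S [ 562.6 -138.    56. ]
handle top T [ 608.3 -102.8  101. ] S [ 607.  -105.4  101. ]
rod top T [489.3 380.8 116. ] S [488.5 378.5 116. ] (array([488.8, 379.7, 118.7]), [np.float64(0.44081026375263105), np.float64(0.4408102637526044)])
rod collar T [489.7 373.5  56. ] S [488.3 383.   56. ]
probe top [497.5 289.5 116. ] [495.6 290.  116. ]
t [252 144  19  18 237] [260.6 152.6]
t [218 169   9   9  54] [221.8 173.5]
t [182 178  19  18 208] [192.4 187.1]
s [251 211  19  17 239] [259.1 218.9]
s [259 303  11  14 128] [264.1 309.8]
s [264 327  23  28 513] [275.4 340.4]
```

```bash
cat >> m.py <<'E'
YAW=np.radians(-13.1); c,sn=np.cos(YAW),np.sin(YAW)
RU=np.array([[c,-sn,0],[sn,c,0],[0,0,1]]); OU=np.array([628.6,31.0,0])
U=lambda *p: OU+RU@np.array(p,float)
AX=RU@np.array([0,np.sin(np.radians(35)),np.cos(np.radians(35))])
ty=np.radians(3.4); RT=np.array([[np.cos(ty),-np.sin(ty),0],[np.sin(ty),np.cos(ty),0],[0,0,1]]); OT=np.array([488.5,-322.,0])
E
python3 - <<'E'
from m import *
from workcell import r
np.set_printoptions(precision=1,suppress=True)
e1=RU[:,0]; e2=np.cross(AX,e1)
a=np.linspace(0,2*np.pi,24)
for d,n,b in((t,"t",(230,130,290,180)),(s,"s",(235,195,295,245))):
    im=d["img"].copy(); k=10
    im=cv2.resize(im[b[1]:b[3],b[0]:b[2]],None,fx=k,fy=k,interpolation=cv2.INTER_CUBIC)
    for off,col in((6,(0,255,0)),(-24,(255,255,0))):
        for x in a:
            p=proj(d,U(0,115,200)+off*AX+21*(np.cos(x)*e1+np.sin(x)*e2))
            cv2.circle(im,(int((p[0]-b[0]+.5)*k),int((p[1]-b[1]+.5)*k)),3,col,-1)
    cv2.imwrite(f"pics/cap_{n}.png",im[:,:,::-1])
for p in[(366,47),(600,47),(365,78)]: 
    pass
print("tray centre proj side",proj(s,OT+RT@[100,65,12]),proj(s,OT+RT@[-100,65,12]))
print("AX",AX,"tube end",U(0,115,200))
print("q",r.current_joint_pos())
for nm,x in(("e1",e1),("e2",e2)):
  for sg in(1,-1):
    z=-AX; y=sg*x; R=np.column_stack([np.cross(y,z),y,z])
    for off in(120,-22,40): print(nm,sg,off,r.ik(U(0,115,200)+off*AX,R))
E
```

```text
tray centre proj side [309.5 167.6] [369.9 169.3]
AX [0.1 0.6 0.8] tube end [654.7 143.  200. ]
q [ 1.2  0.3 -0.   1.2  0.   1.6]
e1 1 120 [ 0.5  1.   1.2  2.1 -0.4  2.4]
e1 1 -22 [ 0.4  0.8  0.5  1.6 -0.5  2.3]
e1 1 40 [ 0.5  0.9  0.7  1.8 -0.5  2.4]
e1 -1 120 [ 0.5  1.   1.2  2.1 -0.4 -0.7]
e1 -1 -22 [ 0.4  0.8  0.5  1.6 -0.5 -0.8]
e1 -1 40 [ 0.5  0.9  0.7  1.8 -0.5 -0.8]
e2 1 120 [ 0.5  1.   1.2  2.1 -0.4  0.8]
e2 1 -22 [ 0.4  0.8  0.5  1.6 -0.5  0.8]
e2 1 40 [ 0.5  0.9  0.7  1.8 -0.5  0.8]
e2 -1 120 [ 0.5  1.   1.2  2.1 -0.4 -2.3]
e2 -1 -22 [ 0.4  0.8  0.5  1.6 -0.5 -2.4]
e2 -1 40 [ 0.5  0.9  0.7  1.8 -0.5 -2.4]
```

View pics/cap_t.png

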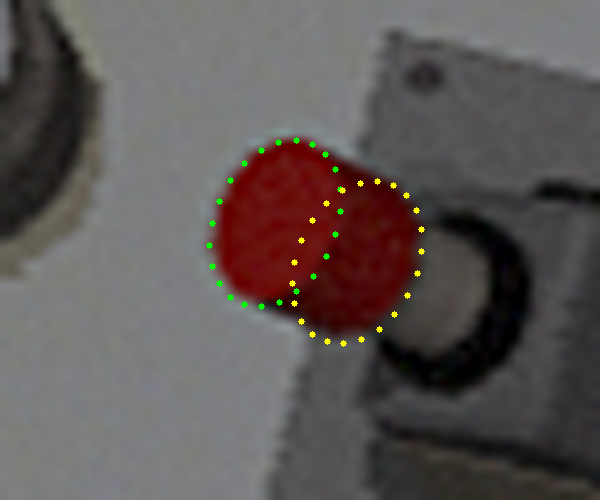

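View pics/cap_s.png

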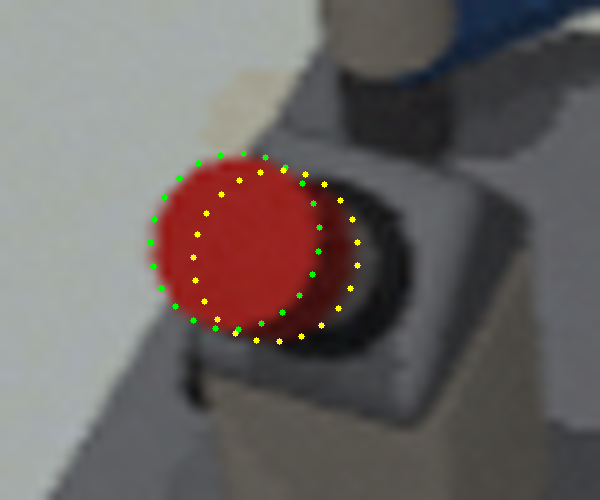

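On the red caps: candidates are (261,153) in the top view on the tube, an open cup at (193,187) that is too big, and a small cup at (222,174). I choose the one on the tube. In the close crops its outline fits a 42 x 30 mm cylinder in both views. For the rod, I take the brass grip at (170,222), not the blue one at (208,219).

```bash
python3 - <<'E'
from m import *
from workcell import r
np.set_printoptions(precision=2,suppress=True)
z=-AX; y=RU[:,0]; R=np.column_stack([np.cross(y,z),y,z]); P=U(0,115,200)
r.reach(P+75*AX,R); r.set_gripper(62,30)
print(r.current_time_s(),r.current_eef_pos(),P+75*AX)
d=r.get_image("wrist"); np.savez("w1.npz",**d); cv2.imwrite("pics/w1.png",d["img"][:,:,::-1])
print(proj(d,P+6*AX),proj(d,P-22*AX), r.current_ft_force())
E
```

```text
2.5333 [664.28 185.24 261.62] [664.42 184.91 261.44]
[315.09 214.63] [315.04 202.4 ] [-0.66  0.32 -0.57]
```

View pics/w1.png

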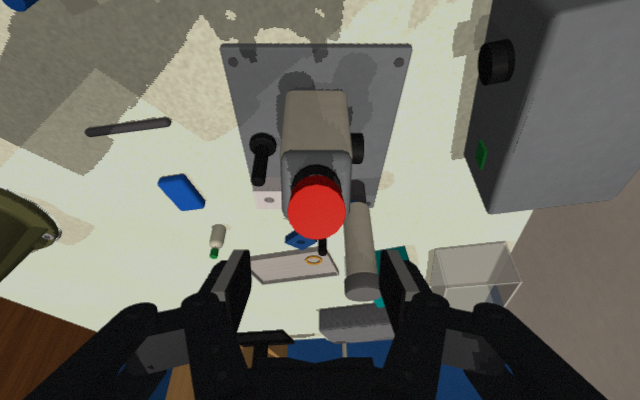

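```bash
python3 - <<'E'
from m import *
from workcell import r
np.set_printoptions(precision=2,suppress=True)
P=U(0,115,200)
r.move_linear(P-8*AX,vel=80); print(r.current_ft_force())
r.move_linear(P-21*AX,vel=40); print(r.current_ft_force(),r.current_eef_pos()-(P-21*AX))
r.set_gripper(30,25); print(r.current_finger_gap(),r.current_ft_force(),r.current_time_s())
d=r.get_image("side"); np.savez("s3.npz",**d); crop(d,200,150,340,255,5,"pics/s3.png")
d=r.get_image("wrist"); np.savez("w3.npz",**d); cv2.imwrite("pics/w3.png",d["img"][:,:,::-1])
E
```

```text
[-0.34  0.45  0.51]
[-0.54 -0.04 -0.38] [-0.22 -0.24 -0.21]
40.68174235696407 [0.23 1.08 2.09] 4.5667
```

View pics/s3.png

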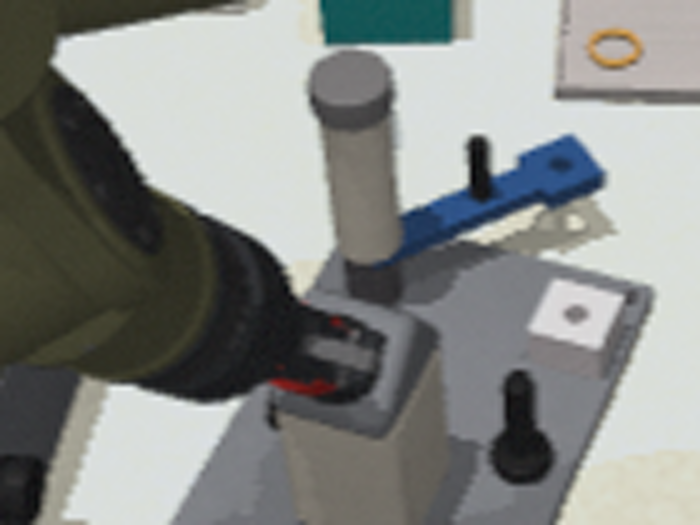

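View pics/w3.png

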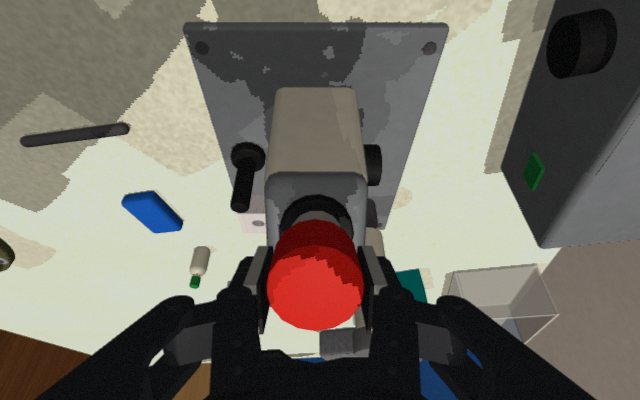

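The wrist view shows the red cap at (315,278), seated squarely between the pads; the gap is 40.7 mm. I'll draw it off along the tube.

```bash
python3 - <<'E'
from m import *
from workcell import r
np.set_printoptions(precision=2,suppress=True)
P=U(0,115,200)
for o in(-17,-11,-4,6,16,40):
    r.move_linear(P+o*AX,vel=50 if o<16 else 80); print(o,r.current_ft_force(),r.current_finger_gap())
    if np.linalg.norm(r.current_ft_force())>15: print("stop"); break
d=r.get_image("wrist"); np.savez("w4.npz",**d); cv2.imwrite("pics/w4.png",d["img"][:,:,::-1])
d=r.get_image("side"); crop(d,180,130,340,250,5,"pics/s4.png"); print(r.current_time_s())
E
```

```text
-17 [0.09 0.6  0.19] 40.59398721886338
-11 [-0.86 -0.58  0.58] 40.370450942903
-4 [ 0.52 -0.56 -0.22] 40.61124570426312
6 [-1.01 -0.95 -0.37] 40.825403849005944
16 [ 0.42 -0.39  0.95] 40.54570068836399
40 [-0.01  0.48 -0.54] 40.57297285698405
6.65
```

View pics/w4.png

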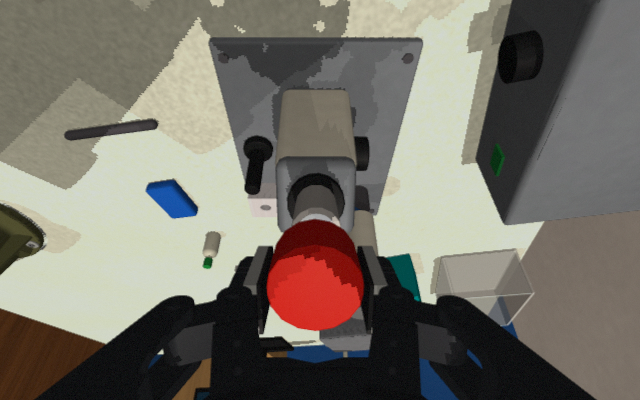

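View pics/s4.png

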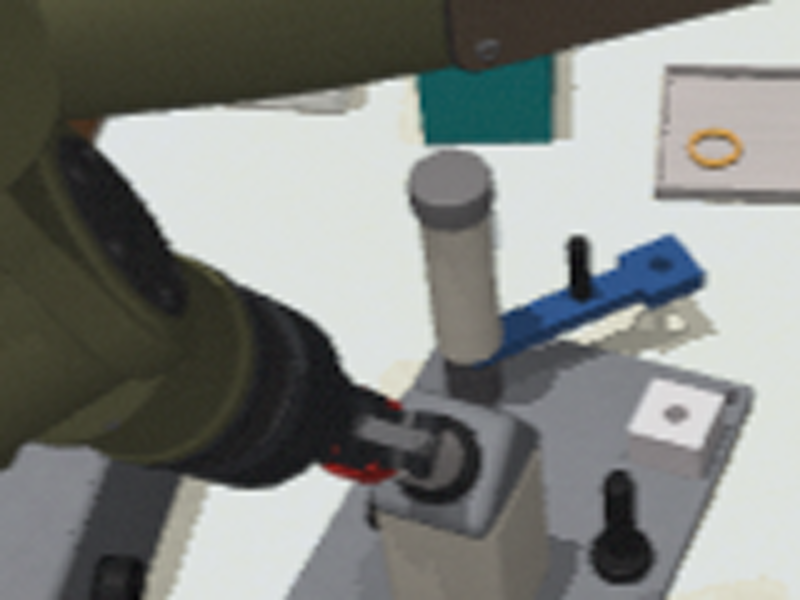

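```bash
python3 - <<'E'
from m import *
from workcell import r
np.set_printoptions(precision=2,suppress=True)
z=np.array([0,0,-1.]); y=RT[:,0]; R=np.column_stack([np.cross(y,z),y,z])
G=OT+RT@[-32,0,0]
r.move_linear([620,150,330],vel=150)
q=r.ik([520,60,320],R); q2=r.ik([G[0],G[1],130],R); print(r.current_joint_pos(),q,q2)
r.reach([520,60,320],R); print(r.current_ft_force(),r.current_finger_gap())
r.reach([G[0],G[1],120],R); print(r.current_eef_pos(),r.current_ft_force(),r.current_finger_gap(),r.current_time_s())
d=r.get_image("side"); np.savez("s5.npz",**d);crop(d,280,80,400,190,5,"pics/s5.png")
d=r.get_image("wrist"); np.savez("w5.npz",**d); cv2.imwrite("pics/w5.png",d["img"][:,:,::-1])
E
```

```text
[ 0.47  0.75  0.7   1.95 -0.46  2.37] [ 0.11  0.15 -0.06  1.37  0.    1.63] [-0.62  0.3  -0.3   0.97  0.    0.89]
[ 0.53  0.57 -0.03] 40.65674438242913
[ 457.64 -323.34  120.48] [0.06 0.61 0.74] 40.54829483446469 9.8917
```

View pics/s5.png

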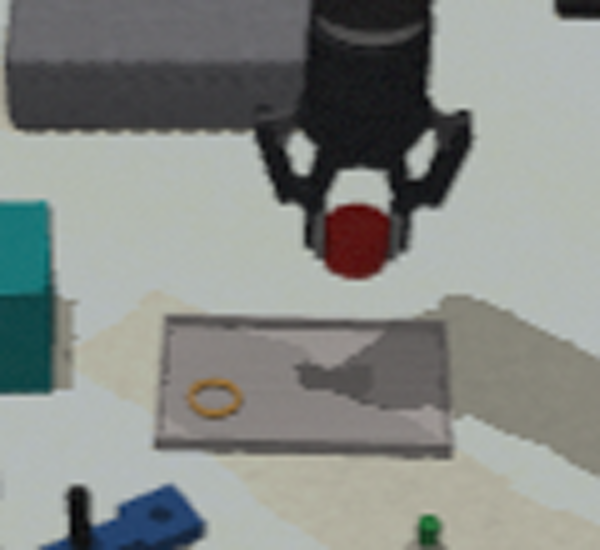

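View pics/w5.png

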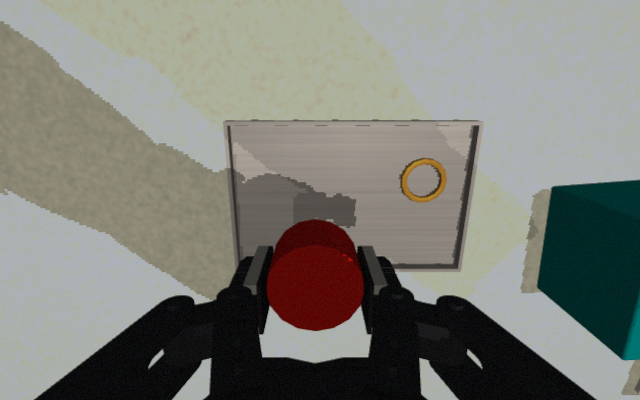

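```bash
python3 - <<'E'
from m import *
from workcell import r
np.set_printoptions(precision=2,suppress=True)
p=np.array([OT+RT@[-32,0,0]])[0]
r.move_linear([p[0],p[1],20],vel=100); r.wait(0.1)
f0=np.array(r.current_ft_force())
for z in np.arange(12,1,-1.):
    r.move_linear([p[0],p[1],z],vel=20); f=np.array(r.current_ft_force())-f0; print(z,f,r.current_eef_pos()[2])
    if f[2]>3: break
r.set_gripper(56); print(r.current_finger_gap(),r.current_time_s())
E
```

```text
12.0 [-0.    0.   -1.27] 11.813373796905124
11.0 [-0.38 -0.49 -0.38] 10.9802296399682
10.0 [-0.56  0.47  0.08] 9.951809824825999
9.0 [-0.83  0.13 -0.12] 8.918449620105015
8.0 [0.63 0.2  0.4 ] 7.926032452136647
7.0 [ 0.24 -0.46  0.85] 7.103464538308787
6.0 [-2.74  0.35  8.9 ] 6.958930812216841
55.94954218663165 13.5917
```

```bash
python3 - <<'E'
from m import *
from workcell import r
np.set_printoptions(precision=2,suppress=True)
p=np.array(r.current_eef_pos())
r.move_linear([p[0],p[1],130],vel=120)
d=r.get_image("side"); np.savez("s6.npz",**d);crop(d,280,100,400,190,6,"pics/s6.png")
d=r.get_image("wrist"); np.savez("w6.npz",**d); cv2.imwrite("pics/w6.png",d["img"][:,:,::-1])
print(r.current_time_s())
E
```

```text
14.875
```

View pics/s6.png

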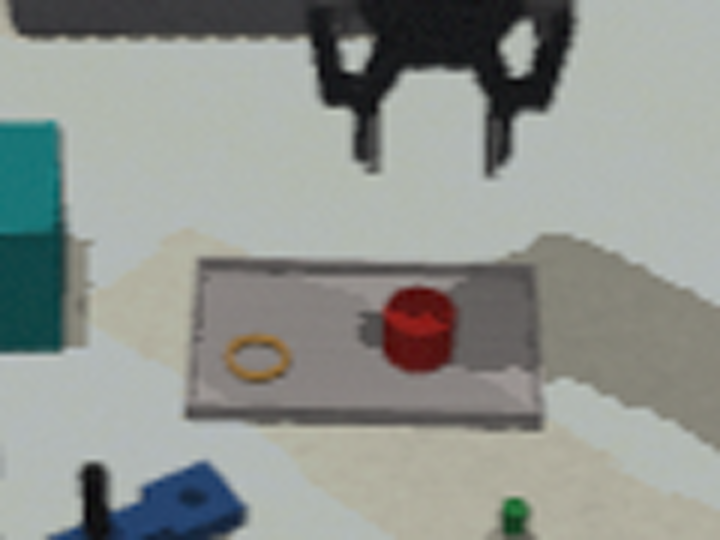

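View pics/w6.png

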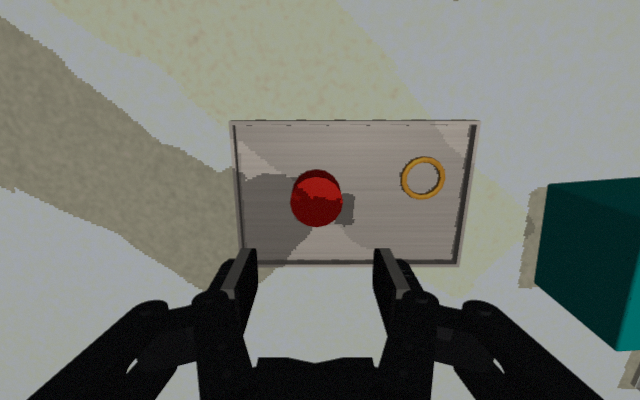

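The cap stands flat, mouth down in the tray, at (317,197) in the wrist view and clear of the lens. Next is the lamp arm.

```bash
cat >> m.py <<'E'
PIV=U(60,-80,0)
def armpose(th,rad,z):
    d=RU@np.array([-np.cos(th),-np.sin(th),0]); zz=np.array([0,0,-1.])
    return PIV+rad*d+[0,0,z], np.column_stack([d,np.cross(zz,d),zz])
E
python3 - <<'E'
from m import *
from workcell import r
np.set_printoptions(precision=2,suppress=True)
h=[608,-104,0]; v=np.array(h)-PIV; v=RU.T@v; print("theta handle",np.arctan2(-v[1],-v[0]),np.hypot(*v[:2]))
v=RU.T@(np.array([563,-137,0])-PIV); print("theta hole",np.arctan2(-v[1],-v[0]),np.hypot(*v[:2]))
for th in(.85,.6,.4,.2,0,-.05):
    for z in(180,82): 
        p,R=armpose(th,80,z); R2=R.copy(); R2[:,:2]*=-1
        print(th,z,r.ik(p,R),r.ik(p,R2))
E
```

```text
theta handle 0.848650948817563 74.83551167792854
theta hole 0.8540912133880793 130.63614481901845
0.85 180 [-0.18  0.36 -0.1   1.11  0.   -0.8 ] [-0.18  0.36 -0.1   1.11  0.    2.34]
0.85 82 [-0.18  0.43 -0.23  0.91  0.   -0.8 ] [-0.18  0.43 -0.23  0.91  0.    2.34]
0.6 180 [-0.15  0.34 -0.13  1.1   0.   -0.52] [-0.15  0.34 -0.13  1.1   0.    2.62]
0.6 82 [-0.15  0.41 -0.26  0.9   0.   -0.52] [-0.15  0.41 -0.26  0.9   0.    2.62]
0.4 180 [-0.13  0.33 -0.15  1.1   0.   -0.3 ] [-0.13  0.33 -0.15  1.1   0.    2.85]
0.4 82 [-0.13  0.4  -0.28  0.89  0.   -0.3 ] [-0.13  0.4  -0.28  0.89  0.    2.85]
0.2 180 [-0.1   0.32 -0.15  1.1   0.   -0.07] [-0.1   0.32 -0.15  1.1   0.    3.07]
0.2 82 [-0.1   0.4  -0.28  0.89  0.   -0.07] [-0.1   0.4  -0.28  0.89  0.    3.07]
0 180 [-0.07  0.32 -0.15  1.1   0.    0.16] [-0.07  0.32 -0.15  1.1   0.   -2.98]
0 82 [-0.07  0.4  -0.28  0.89  0.    0.16] [-0.07  0.4  -0.28  0.89  0.   -2.98]
-0.05 180 [-0.06  0.33 -0.15  1.1   0.    0.21] [-0.06  0.33 -0.15  1.1   0.   -2.93]
-0.05 82 [-0.06  0.4  -0.28  0.89  0.    0.21] [-0.06  0.4  -0.28  0.89  0.   -2.93]
```

```bash
python3 - <<'E'
from m import *
from workcell import r
np.set_printoptions(precision=2,suppress=True)
r.move_linear([470,-300,230],vel=200)
p,R=armpose(.85,80,185); r.reach(p,R); r.set_gripper(36); print(r.current_eef_pos()-p)
d=r.get_image("wrist"); np.savez("w7.npz",**d); cv2.imwrite("pics/w7.png",d["img"][:,:,::-1])
p,_=armpose(.85,80,120); r.move_linear(p,vel=100); 
p,_=armpose(.85,80,82); r.move_linear(p,vel=60); print(r.current_ft_force(),r.current_time_s())
d=r.get_image("wrist"); cv2.imwrite("pics/w8.png",d["img"][:,:,::-1])
E
```

```text
[-0.04 -0.32  0.13]
[0.22 0.15 0.13] 19.0417
```

View pics/w8.png

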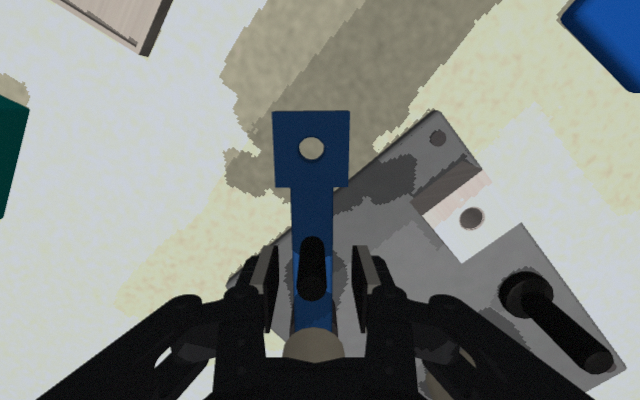

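The wrist view shows the black handle at (312,270) between the pads, with the arm along the tool's x axis. I'll swing it home.

```bash
python3 - <<'E'
from m import *
from workcell import r
np.set_printoptions(precision=2,suppress=True)
f0=np.array(r.current_ft_force())
ths=list(np.arange(.77,.0,-.1))+list(np.arange(0,-.26,-.015))
for th in ths:
    p,R=armpose(th,80,82); r.move_linear(p,R,vel=90 if th>.05 else 25)
    f=np.array(r.current_ft_force())-f0; ft=f@R[:,1]; print(round(th,3),round(ft,2),f)
    if np.linalg.norm(f[:2])>9: break
print(r.current_time_s())
d=r.get_image("wrist"); np.savez("w9.npz",**d); cv2.imwrite("pics/w9.png",d["img"][:,:,::-1])
E
```

```text
0.77 -0.36 [-0.07 -0.46 -0.2 ]
0.67 0.14 [ 0.03  0.17 -0.96]
0.57 -0.04 [-0.83 -0.34 -0.69]
0.47 0.25 [ 0.27  0.33 -0.34]
0.37 -0.73 [ 0.05 -0.73  0.03]
0.27 -0.1 [ 0.18 -0.09 -0.84]
0.17 -1.41 [ 0.29 -1.43  0.59]
0.07 0.0 [-1.1   0.18  0.08]
0.0 -1.19 [ 0.25 -1.28  0.25]
-0.015 -1.5 [-0.31 -1.47 -1.19]
-0.03 -0.44 [ 0.23 -0.51 -0.79]
-0.045 -1.31 [-0.41 -1.24  0.04]
-0.06 -1.03 [ 0.13 -1.11 -0.48]
-0.075 -2.16 [-0.16 -2.22 -0.63]
-0.09 -1.47 [-0.04 -1.53 -0.24]
-0.105 -1.42 [ 0.55 -1.69 -0.99]
-0.12 -1.17 [ 0.28 -1.35  0.66]
-0.135 -1.97 [ 0.81 -2.42 -0.36]
-0.15 -6.13 [-0.21 -6.52  0.15]
-0.165 -8.42 [-0.81 -8.79 -1.31]
-0.18 -12.79 [ -2.26 -12.96  -0.16]
24.4667
```

View pics/w9.png

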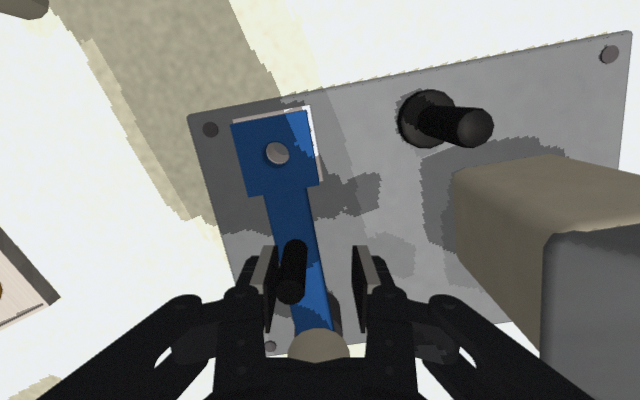

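```bash
python3 - <<'E'
from m import *
from workcell import r
np.set_printoptions(precision=2,suppress=True)
p=np.array(r.current_eef_pos()); R=np.array(r.current_tcp_rot())
# relax: move back a little off the handle, then rise
r.move_linear(p-R[:,1]*0+ (armpose(-.05,80,82)[0]-armpose(-.18,80,82)[0]),vel=60)
print(r.current_ft_force())
q=np.array(r.current_eef_pos()); q[2]=200; r.move_linear(q,vel=150)
# view hole from above: outward
d=r.get_image("wrist"); np.savez("w10.npz",**d); cv2.imwrite("pics/w10.png",d["img"][:,:,::-1]); crop(d,220,120,360,225,5,"pics/w10c.png")
T=r.get_image("top"); np.savez("t10.npz",**T); S=r.get_image("side"); np.savez("s10.npz",**S); crop(S,240,150,340,230,7,"pics/s10.png")
print(r.current_time_s(),"pred hole",U(-70,-80,56),proj(d,U(-70,-80,56)),"base mouth",proj(d,U(-70,-80,40)), "S",proj(S,U(-70,-80,56)))
E
```

```text
[-0.11  0.7  -0.18]
25.975 pred hole [542.29 -31.05  56.  ] [304.42 133.1 ] base mouth [304.93 131.38] S [314.58 208.74]
```

View pics/w10.png

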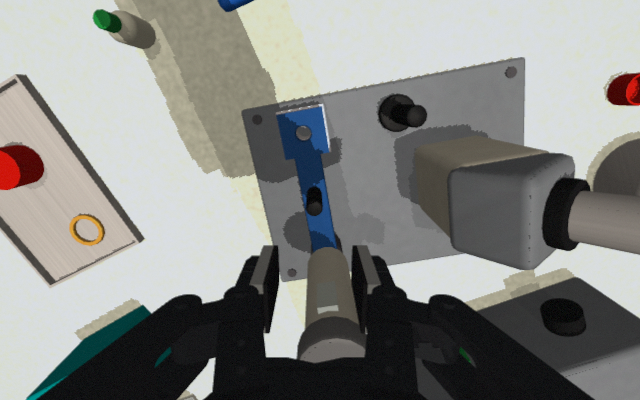

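View pics/w10c.png

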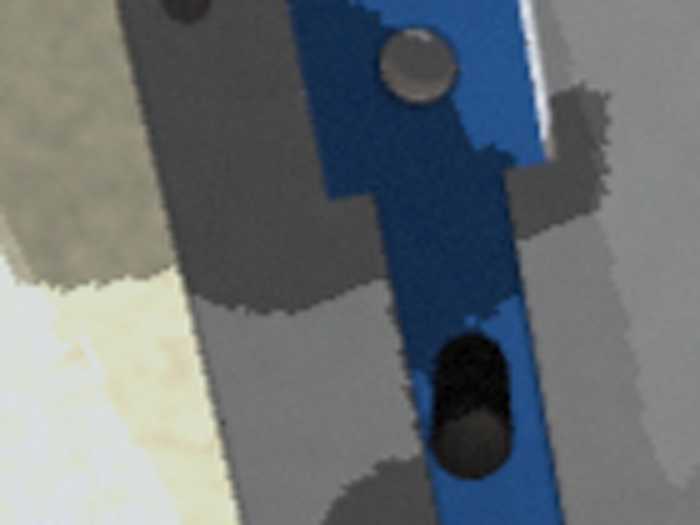

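View pics/s10.png

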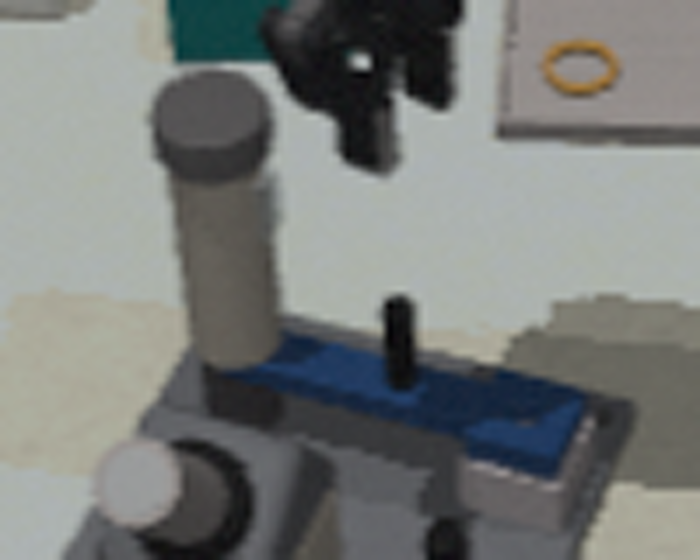

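```bash
python3 - <<'E'
from m import *
d=load("w10"); b=(250,90,360,215);k=6
im=cv2.resize(d["img"][b[1]:b[3],b[0]:b[2]],None,fx=k,fy=k,interpolation=cv2.INTER_CUBIC)
im=np.clip(im.astype(float)*1.5,0,255).astype(np.uint8)
def L(pts,col):
    q=np.array([(proj(d,U(*p))-[b[0],b[1]]+.5)*k for p in pts]).astype(np.int32); cv2.polylines(im,[q],True,col,1)
L([(-70+a*20,-80+c*20,56) for a,c in((1,1),(1,-1),(-1,-1),(-1,1))],(255,0,0))
L([(-70+a*22,-80+c*22,40) for a,c in((1,1),(1,-1),(-1,-1),(-1,1))],(0,255,0))
L([(a*100,c*140,12) for a,c in((1,1),(1,-1),(-1,-1),(-1,1))],(255,255,0))
a=np.linspace(0,6.28,40)
L([(-70+7*np.cos(x),-80+7*np.sin(x),56) for x in a],(255,0,0))
L([(-15+7*np.cos(x),-80+7*np.sin(x),101) for x in a],(255,0,255))
cv2.imwrite("pics/ov.png",im[:,:,::-1])
E
```

```text
(no output)
```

View pics/ov.png

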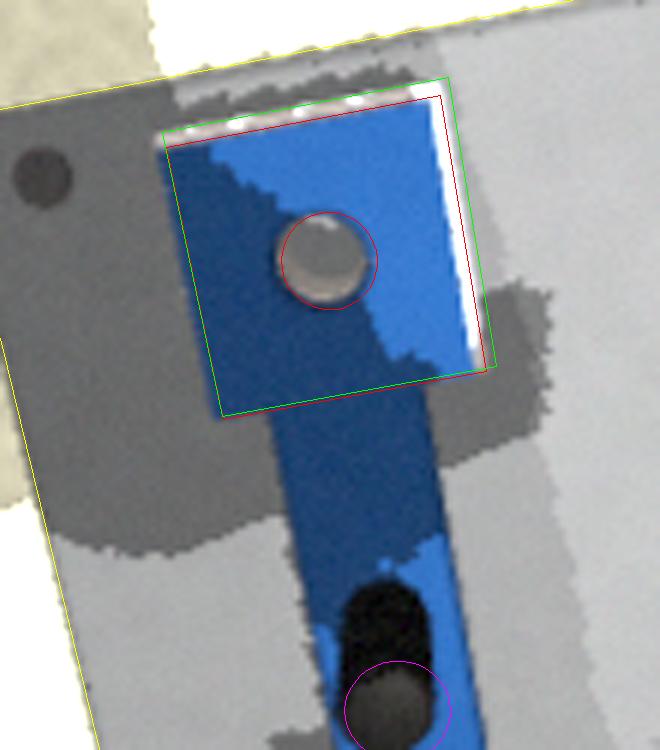

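Both holes line up: the hole is at (303,133) in the wrist view and was predicted at (304,133). The arm took 13 N against its stop, so it is home. Next is the rod.

```bash
python3 - <<'E'
from m import *
from workcell import r
np.set_printoptions(precision=2,suppress=True)
_,R=armpose(0,80,0)
p=np.array(r.current_eef_pos()); 
r.move_linear([520,p[1]+20,250],vel=200)
r.reach([489,379.7,215],R); r.set_gripper(44); print(r.current_joint_pos(),r.current_time_s())
d=r.get_image("wrist"); np.savez("w11.npz",**d); cv2.imwrite("pics/w11.png",d["img"][:,:,::-1])
print(proj(d,[489,379.7,116]),proj(d,[489,379.7,56]))
E
```

```text
[ 0.66  0.36 -0.03  1.19 -0.    0.89] 28.325
[316.33 199.97] [315.9  181.34]
```

View pics/w11.png

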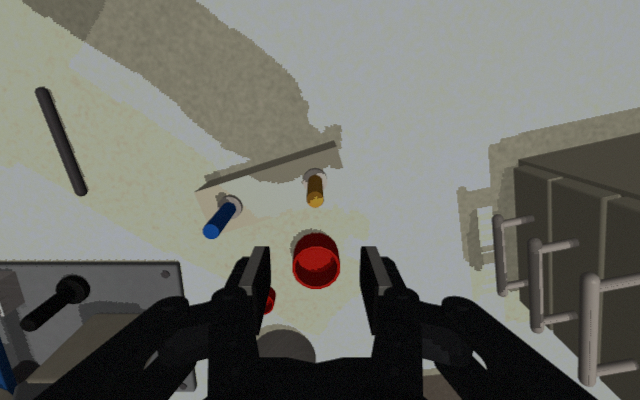

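```bash
python3 - <<'E'
from m import *
from workcell import r
np.set_printoptions(precision=2,suppress=True)
r.move_linear([489,379.7,130],vel=150); r.move_linear([489,379.7,65],vel=80)
print(r.current_ft_force(),r.current_eef_pos())
r.set_gripper(5,50); print(r.current_finger_gap(),r.current_ft_force(),r.current_time_s())
r.move_linear([489,379.7,80],vel=40); print(r.current_ft_force(),r.current_finger_gap())
r.move_linear([489,379.7,210],vel=120); print(r.current_ft_force(),r.current_finger_gap(),r.current_time_s())
d=r.get_image("wrist"); np.savez("w12.npz",**d); cv2.imwrite("pics/w12.png",d["img"][:,:,::-1])
S=r.get_image("side"); np.savez("s12.npz",**S); crop(S,270,230,370,370,4,"pics/s12.png")
E
```

```text
[ 0.31  0.76 -0.54] [489.4  380.01  65.49]
12.484656872463788 [-0.69 -0.54  2.48] 30.4333
[ 0.06 -0.58 -0.97] 12.59473257694525
[ 0.18 -0.1  -1.07] 12.336491415848526 32.1917
```

View pics/w12.png

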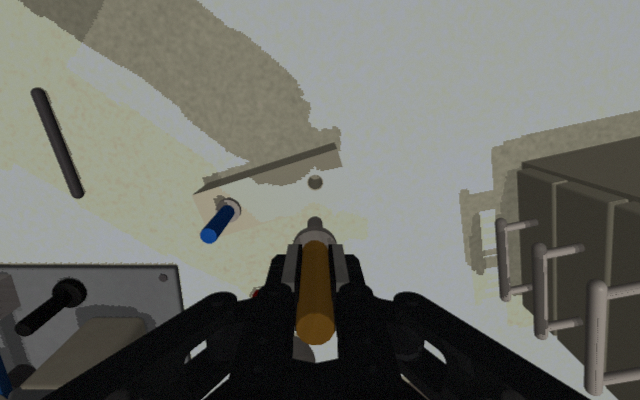

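View pics/s12.png

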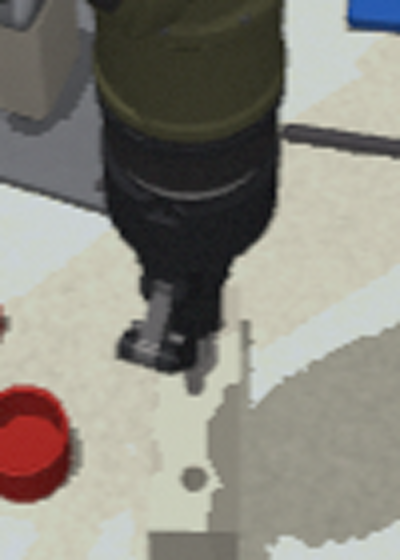

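```bash
python3 - <<'E'
from m import *
from workcell import r
np.set_printoptions(precision=2,suppress=True)
p=np.array(r.current_eef_pos()); R=np.array(r.current_tcp_rot()); print(p)
w=load("w12"); S=load("s12")
foot=p-[0,0,53]; print("pred foot w",proj(w,foot),"s",proj(S,foot),"collar top w",proj(w,p-[0,0,9]),"grip top w",proj(w,p+[0,0,51]))
crop(w,270,190,370,350,5,"pics/w12c.png")
crop(S,290,300,350,340,10,"pics/s12c.png")
E
```

```text
[488.54 379.34 208.97]
pred foot w [315.9  222.46] s [317.83 326.97] collar top w [316.25 253.41] grip top w [317.18 333.89]
```

View pics/w12c.png

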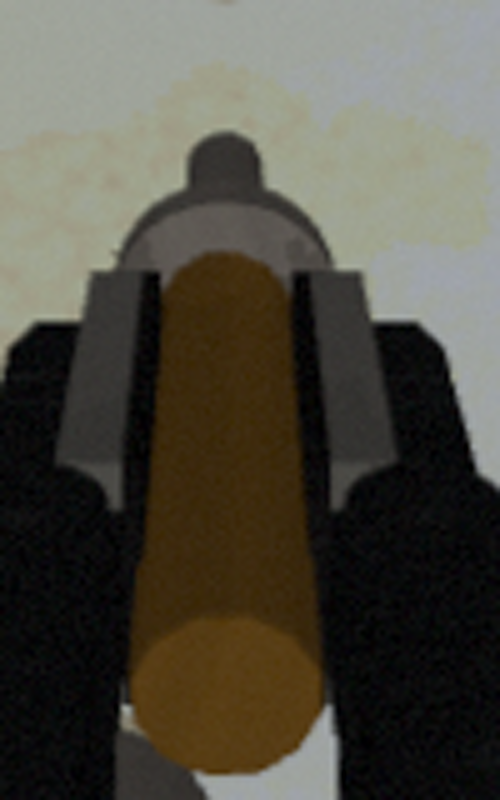

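View pics/s12c.png

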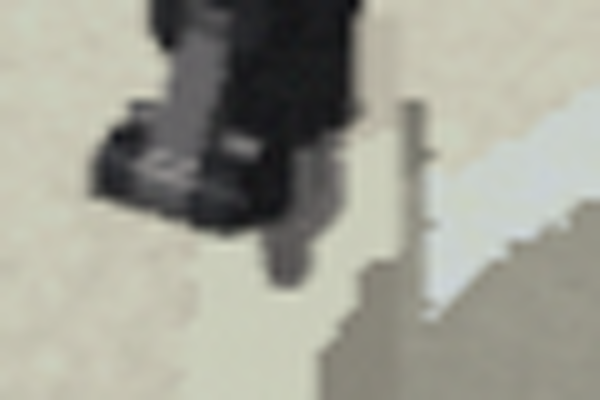

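```bash
python3 - <<'E'
from m import *
from workcell import r
np.set_printoptions(precision=2,suppress=True)
_,R=armpose(0,80,0); H=np.array([542.3,-31.2,0])
r.move_linear([470,200,215],R,vel=220); r.move_linear(H+[0,0,190],R,vel=220); r.move_linear(H+[0,0,130],vel=100)
print(r.current_eef_pos(),r.current_ft_force(),r.current_finger_gap(),r.current_time_s())
d=r.get_image("wrist"); np.savez("w13.npz",**d); crop(d,230,150,400,350,3,"pics/w13.png")
S=r.get_image("side"); np.savez("s13.npz",**S); crop(S,270,160,350,230,8,"pics/s13.png")
T=r.get_image("top"); np.savez("t13.npz",**T)
E
```

```text
[542.66 -31.03 130.47] [ 0.26 -0.02 -1.27] 12.749581538416553 35.275
```

View pics/w13.png

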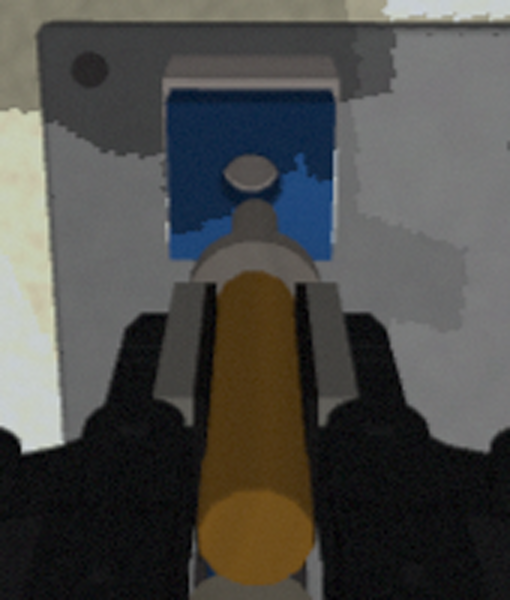

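View pics/s13.png

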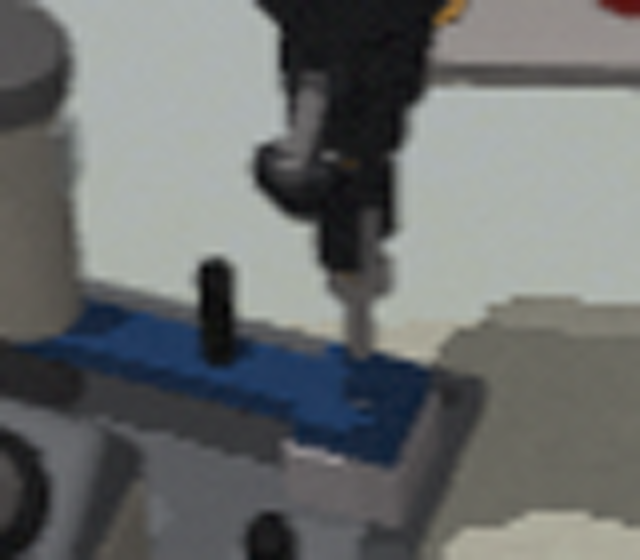

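```bash
python3 - <<'E'
from m import *
np.set_printoptions(precision=2,suppress=True)
d=load("w13");S=load("s13"); p=np.array([542.66,-31.03,130.47])
print("TCP col@56",proj(d,[p[0],p[1],56]),"obs hole 313.5,207.3 ->",onz(d,313.5,207.4,56)-p)
print("foot pred",proj(d,p-[0,0,53]),"side foot",proj(S,p-[0,0,53]),"obs",270+362/8,160+353/8)
print("side hole pred",proj(S,[p[0],p[1],56]))
im=d["img"][195:220,295:335]; cv2.imwrite("pics/w13h.png",cv2.resize(im[:,:,::-1],None,fx=18,fy=18,interpolation=cv2.INTER_CUBIC))
E
```

```text
TCP col@56 [315.66 211.39] obs hole 313.5,207.3 -> [ -3.3   -0.82 -74.47]
foot pred [315.82 222.42] side foot [314.37 203.7 ] obs 315.25 204.125
side hole pred [314.45 208.74]
```

View pics/w13h.png

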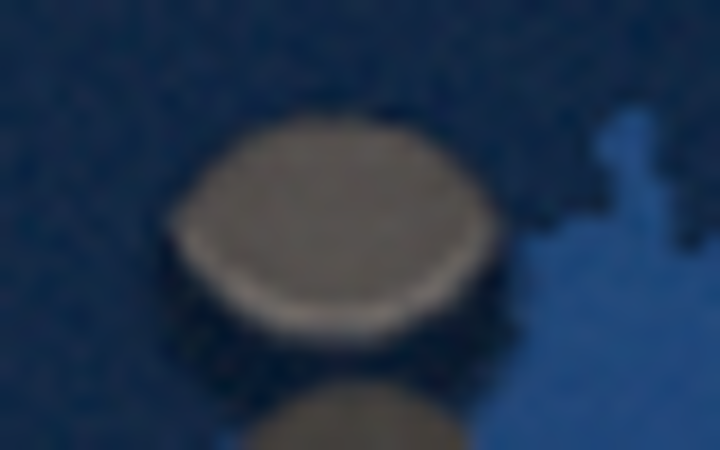

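```bash
python3 - <<'E'
from m import *
from workcell import r
np.set_printoptions(precision=2,suppress=True)
H=np.array([542.3,-31.2,0])
f0=np.array(r.current_ft_force())
for z in [114,110,107,104,101,98,94,90,86,82,78,75,73,72,71,70]:
    r.move_linear(H+[0,0,z],vel=40); f=np.array(r.current_ft_force())-f0; print(z,f,r.current_eef_pos())
    if np.linalg.norm(f)>9: break
print(r.current_time_s(),r.current_finger_gap())
d=r.get_image("wrist"); np.savez("w14.npz",**d); crop(d,230,150,400,350,3,"pics/w14.png")
S=r.get_image("side"); np.savez("s14.npz",**S); crop(S,270,160,350,230,8,"pics/s14.png")
E
```

```text
114 [ 0.94 -0.69 -0.06] [542.04 -31.2  113.66]
110 [ 0.8   0.68 -0.34] [542.13 -31.16 109.8 ]
107 [ 1.21 -0.45  0.16] [542.13 -31.18 106.81]
104 [ 0.25  0.09 -0.72] [542.1  -31.18 103.77]
101 [-0.54 -0.07  0.22] [542.09 -31.19 100.74]
98 [ 0.51 -0.78 -0.09] [542.11 -31.19  97.77]
94 [-0.66 -0.32 -0.87] [542.   -31.19  93.65]
90 [ 0.12 -1.15 -0.43] [542.04 -31.18  89.67]
86 [ 1.   -0.27  0.65] [542.04 -31.21  85.69]
82 [-0.02 -0.59  0.38] [542.02 -31.18  81.69]
78 [ 0.96 -1.18 -0.74] [542.01 -31.19  77.68]
75 [ 0.52 -1.72 -0.25] [542.1  -31.2   74.77]
73 [-0.31 -0.17  0.85] [542.18 -31.19  72.86]
72 [ 0.53  0.39 -1.02] [542.26 -31.2   71.95]
71 [-1.63 -0.7   6.06] [542.49 -31.22  71.56]
70 [-4.42  0.31 15.34] [542.55 -31.21  71.44]
39.725 12.778725609175822
```

View pics/w14.png

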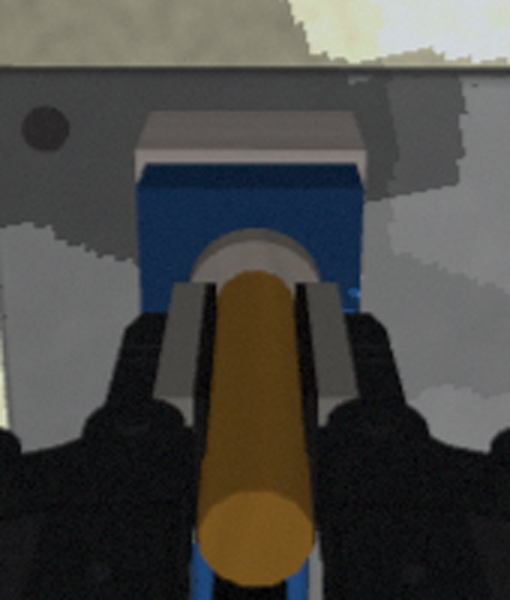

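View pics/s14.png

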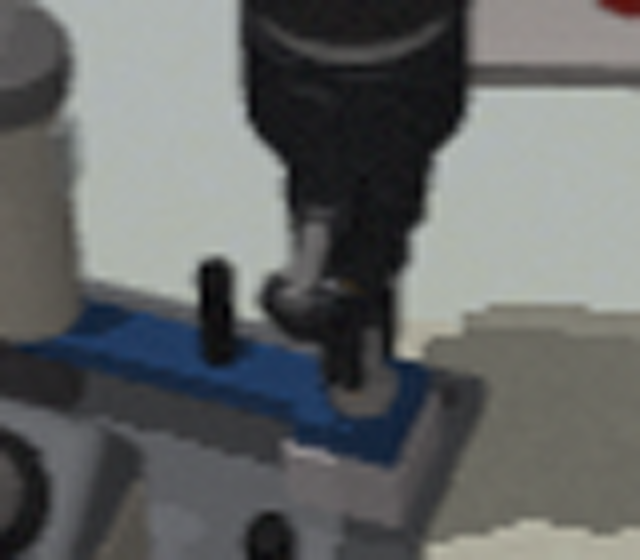

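The collar touched the arm at TCP height 71.4 mm (71 expected), and the side view shows it sitting on the lug. I'll release and check.

```bash
python3 - <<'E'
from m import *
from workcell import r
np.set_printoptions(precision=2,suppress=True)
H=np.array([542.3,-31.2,0])
r.move_linear(H+[0,0,71.6],vel=40); r.set_gripper(36); print(r.current_ft_force(),r.current_finger_gap())
r.move_linear(H+[0,0,130],vel=60); r.move_linear(H+[-60,0,230],vel=150)
w=r.get_image("wrist"); np.savez("w15.npz",**w); cv2.imwrite("pics/w15.png",w["img"][:,:,::-1])
r.reach([420,200,300],np.array(r.current_tcp_rot())); r.wait(.3)
S=r.get_image("side"); np.savez("s15.npz",**S); crop(S,220,130,400,230,4,"pics/s15.png")
T=r.get_image("top"); np.savez("t15.npz",**T); crop(T,160,120,480,270,2.5,"pics/t15.png"); cv2.imwrite("pics/t15f.png",T["img"][:,:,::-1])
print(r.current_time_s(),r.current_ft_force(),"rod top pred",proj(S,H+[0,0,122]),proj(S,H+[0,0,62]),proj(T,H+[0,0,122]),proj(T,H+[0,0,62]))
E
```

```text
[ 0.45  0.94 -0.16] 36.23859610921383
43.9083 [ 0.44 -0.59  0.45] rod top pred [314.33 192.8 ] [314.56 207.31] [328.71 202.56] [327.75 204.59]
```

View pics/w15.png

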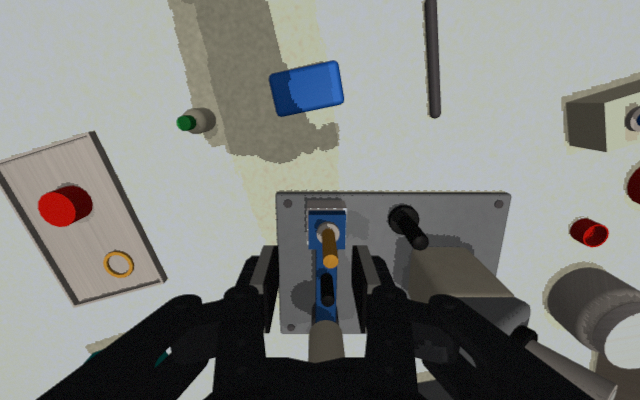

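View pics/s15.png

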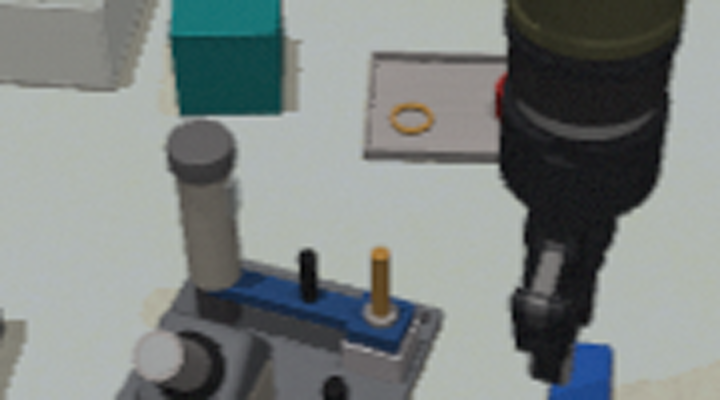

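View pics/t15.png

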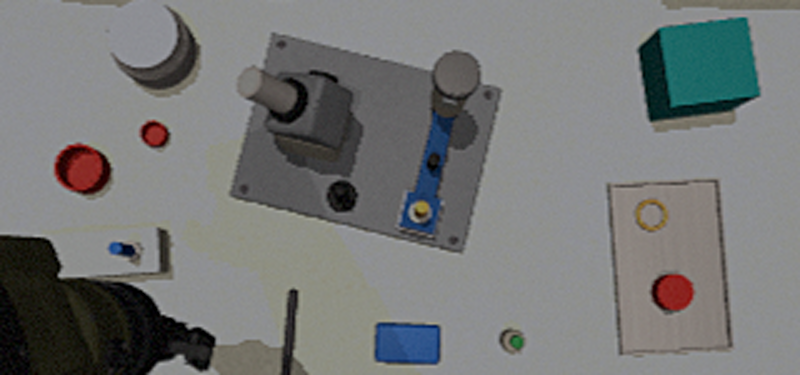

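The top view shows the rod at (328,204), upright with its collar on the lug; the side view puts its top at (315,193), predicted (314,193). The cap is flat in the tray and the bystanders have not moved.

```bash
python3 -c "
from workcell import r
r.sign_off(); print(r.current_time_s())"
```

```text
the job is handed in; nothing more can be done
the job is handed in; nothing more can be done
```

The job is done and handed in after about 44 s of the 72 s allowed. sign_off reports no verdict, so these are my own last checks:

- **Cap:** I drew it off along the tube axis with wrist-force readings under 2 N. It was set down mouth down near the middle of the tray, with about 9 N at contact, and the last views show it flat and clear of the lens.
- **Lamp arm:** I pushed it by its handle until the stop pushed back with about 13 N. The arm's hole then lay within about 1 mm of where it should be.
- **Test rod:** It went through both holes with no side load, and the collar touched at a tool height of 71.4 mm against 71 expected. After release it stands upright, with its top within 1 pixel of the prediction.
- **Everything else:** The gripper is clear of everything. By eye, all the bystanders in view are where they started.

No check failed. The only disagreement was a steady offset of 1 to 2 pixels (about 1 mm) in the wrist camera, which is within its stated calibration.

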